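# Turn the laundry carousel until the marked jar is at the front

### The arm

A 6-joint arm with a two-finger parallel gripper is mounted at the origin on the work surface. World frame = base frame: x ahead of the robot, y to its left, z up, the work surface at z = 0. Lengths are in m, angles in rad, forces in N, time in s.
With the tool pointing down it reaches from about 0.425 to 0.95 m from the base axis. Payload 3.5 kg.
Tool frame: the origin (TCP) lies midway between the tips of the shut fingers; the grasp point (between the pads) lies 19 mm behind it; z points along the fingers, y is the direction in which the jaws open and shut (so a half turn about z gives the same grasp; the last joint's range is limited). The gripper opens to 85 mm and grips with 20 to 120 N. Pads are 22 mm wide; open, the fingers measure 114 mm over their backs; the gripper's body (76 mm by 85 mm) begins 54 mm behind the grasp point. The pads swing forward as they close: fully open they stand 13 mm farther back than shut.
Start: joints at [-1.259, 0.286, 1.577, -0, 1.279, -0.15], TCP at [0.301, -0.604, 0.206] pointing down, gripper open.
Joint ranges: [-2.77, 2.77], [-0.9, 2.22], [0.21, 2.48], [-1.53, 4.67], [0.24, 2.81], [-2.84, 2.84]. Speed limits (rad/s): [2.79, 2.79, 3.14, 3.14, 3.14, 3.14].

### API

Orientations are given as a unit quaternion [x, y, z, w].
In Python, from plant import * gives the robot as it stands.
- The arm moves only by the shell command python3 -m jog 'ROWS' [FORCE]. ROWS is a JSON object of lists of equal length, an entry for each row: "travel": the shift along the world's x, y, z in mm, a list of three; "dr": the turn, a rotation vector about the world's x, y, z in degrees, a list of three; "jaw": the closure in counts, from 0 (fully open) to 255 (shut). In form: {"travel": [[x, y, z], ...], "dr": [[wx, wy, wz], ...], "jaw": [jaw, ...]}. A call has 1 to 5 rows; each row shifts and turns the commanded pose from where the row before left it; what a row does not reach is not made up. A row lasts 1/12 s, in which the tool goes at most 41.7 mm and 7.16 degrees, less where a joint would pass 70% of its speed; a pose out of reach is approached as far as the arm can. A call is refused whole if a number of a shift passes 41.7 or a number of a turn 7.16, either way. A call with a gripper value outside its range is refused whole. The fingers move at their own pace and stop on an object; FORCE is the grip in N (left out, the last holds). Time passes only in rows, so rows that do not move let the fingers close. It gives the time, the measured TCP pose, the force and the opening at its end, in the units of the state.
- get_state(): the state, without advancing time (a new reading comes with each control period).
- read_camera(name): name is "scene" or "top"; returns the picture (420x560x3 uint8, red, green, blue); there is no depth.
- camera_info(name): a dict with "K" (3x3 intrinsics, pixels), "k1" (the pictures are not rectified: a ray, as slopes to the right and down, at radius r is drawn at 1 + k1 r^2 times it, then the intrinsics apply), "R" (3x3) and "t" (3): a world point X has camera coordinates R X + t. Camera axes: x right, y down, z forward; pixel columns grow to the right and rows downward; lengths in m; the calibration is good to about 2 mm. A picture is of the moment at which its call begins. camera_info takes no time and is no camera call.
- sign_off(): hands the job in, once; it reports no verdict.
The state is a dict: "time": time; "qpos": joint angles; "dq": joint speeds; "joint_efforts": joint torques, N m; "eef_pos": TCP position; "tcp_rot": TCP orientation; "contact_force": force on the tool from outside, world axes, zero at the start; "wrist_torque": the same for the moment, N m; "opening": opening from 0.0 (shut) to 1.0 (fully open).
Only numpy, scipy, OpenCV 4.12 (cv2) and the standard library are available. Lean on these libraries where they do the work, as an engineer would, in place of code of your own. Each camera call takes 0.05 s, during which the arm holds its last target. There are 200 camera calls.

### The job

On the laundry-room worktop stands a round carousel with four tubs on it. Turn its white tray by pushing gently on the teal tabs of its rim until the white jar with the red spot on its lid stands at the front, right in line behind the orange pointer of the foot, and leave it at rest there. Only push the carousel, without squeezing it; do not touch or lift the tubs, and leave everything else on the worktop where it is.

Things in the scene. Friction and masses are not known exactly. Their poses are not given: they have to be found in the camera images.
- carousel: Fixed foot of the carousel: grey disc 210 mm in diameter, 18 mm high, fixed to the worktop. Origin on the worktop, on the turning axis, z up. A flat orange pointer (5 mm high, 30 mm wide) lies on the worktop along the foot's -x axis, its tip 250 mm from the axis: this is the front, roughly towards the robot.
- tray: The white turning tray: disc 280 mm in diameter, underside 21 mm and floor 33 mm above the worktop, thin rim up to 49 mm. Origin on the turning axis at its underside, z up; x and y turn with it. Four cups (14 mm high) lie at 0, 90, 180, 270 degrees from its +x. Turns either way past a full turn. Friction of 0.1 Nm (about 1 N at a tab): it stops within a few degrees once no longer pushed.
- tab0 (a point): Centre of one of six like teal push tabs, 60 degrees apart on the tray's rim: the one at 30 degrees counter-clockwise from the tray's +x. 155 mm from the axis, 35 mm above the worktop. A tab is 16 mm wide, sticks out from the rim to 173 mm from the axis, and spans 19 to 51 mm above the worktop; free room for fingers between the tabs.
- front_spot (a point): Point fixed to the foot, 65 mm from the turning axis along the pointer's direction, at the height of the tray floor (33 mm): the centre of the marked jar's underside belongs here.
- pointer_mark (a point): Point on the centre line of the orange pointer (front direction), fixed, 200 mm from the turning axis, 5 mm above the worktop.
- marked_jar: The marked jar: white with a red band and a white lid with a round red spot (26 mm) on top. Cylinder 53 mm in diameter and 90 mm tall, standing loose in one of the four cups of the tray, 65 mm from the turning axis (which cup varies). Origin: centre of its underside, 33 mm above the worktop; z up. Not to be touched.
- blue_tub: Blue tub with blue lid and white label. Cylinder 53 mm in diameter and 85 mm tall, standing loose in one of the four cups of the tray, 65 mm from the turning axis (which cup varies). Origin: centre of its underside, 33 mm above the worktop; z up. Not to be touched.
- green_tub: Green tub with green lid and white label. Cylinder 53 mm in diameter and 78 mm tall, standing loose in one of the four cups of the tray, 65 mm from the turning axis (which cup varies). Origin: centre of its underside, 33 mm above the worktop; z up. Not to be touched.
- yellow_tub: Yellow tub with black lid. Cylinder 53 mm in diameter and 95 mm tall, standing loose in one of the four cups of the tray, 65 mm from the turning axis (which cup varies). Origin: centre of its underside, 33 mm above the worktop; z up. Not to be touched.
- softener: Blue bottle with white cap, 72 mm in diameter, 200 mm tall, standing loose left of the carousel. Origin: centre of its underside. A bystander.
- scoop_cup: Clear plastic cup, 76 mm in diameter, 70 mm tall, standing loose left of the carousel. Origin: centre of its underside. A bystander.
- laundry_brush: Brush about 200 mm long, lying loose right of the carousel, its length along its own x. A bystander.
- stain_bottle: White bottle with orange cap, 56 mm in diameter, 160 mm tall, standing loose right of the carousel. Origin: centre of its underside. A bystander.

How it is judged:
At the end, for the whole second after the job is handed in: The marked jar's centre is within 13 mm (about 11 degrees) of the front spot behind the pointer, the tray at rest, and all four tubs upright in their cups (horizontal distance between marked_jar and front_spot below 0.013 m and angular speed of tray below 0.05 rad/s and angle between each of marked_jar, blue_tub, green_tub, yellow_tub's own z axis and vertical below 0.1 rad and z of marked_jar in the frame of carousel between 0.028 and 0.04 m and z of blue_tub in the frame of carousel between 0.028 and 0.04 m and z of green_tub in the frame of carousel between 0.028 and 0.04 m and z of yellow_tub in the frame of carousel between 0.028 and 0.04 m); the robot touches nothing.
It fails at once if a tub is touched by the robot (contact force between any of marked_jar, blue_tub, green_tub, yellow_tub and the fingers above 1 N or contact force between any of marked_jar, blue_tub, green_tub, yellow_tub and the arm above 1 N).
It fails at once if a tub is lifted out of its cup (more than 15 mm) (z of any of marked_jar, blue_tub, green_tub, yellow_tub in the frame of carousel above 0.048 m).
It fails at once if the carousel is squeezed or shoved with more than 30 N (contact force between any of carousel, tray and the fingers above 30 N or contact force between any of carousel, tray and the arm above 30 N).
It fails at once if a bystander on the worktop is moved more than 30 mm (distance of any of softener, scoop_cup, laundry_brush, stain_bottle from where it was at the start of the episode above 0.03 m).
It also fails if it takes over 58 s, if anything falls off the work surface, if the arm or the gripper's body presses on something with over 40 N, if the wrist force passes 120 N, or if a joint passes its speed limit or range.

## Working session

There is one attempt and no reset: what is moved stays moved. The work goes in short steps, Python scripts to look and compute and a shell command to move; the robot and the scene stay as the last step left them, time stands still between calls to the robot, and variables do not carry over. Pictures are saved under pics/ and viewed, about 8 in all and at most 12, crops included, and the job is handed in when it is done.

```bash
mkdir -p pics
python3 - <<'E'
from plant import *
import cv2
for n in("top","scene"):
    im=read_camera(n); cv2.imwrite(f"pics/{n}0.png",im[:,:,::-1])
    c=camera_info(n); print(n,c)
s=get_state();print(s)
E
```

```text
top {'K': array([[484.96300593,   0.        , 281.68095192],
       [  0.        , 484.96300593, 214.22830248],
       [  0.        ,   0.        ,   1.        ]]), 'k1': -0.04816579759828956, 'R': array([[-0.01087117, -0.99978913,  0.01742176],
       [-0.9953936 ,  0.00916039, -0.09543413],
       [ 0.09525442, -0.01837899, -0.99528328]]), 't': array([-0.01812188,  0.51091782,  1.38667832])}
scene {'K': array([[501.38269971,   0.        , 271.51091765],
       [  0.        , 501.38269971, 218.72240588],
       [  0.        ,   0.        ,   1.        ]]), 'k1': -0.10865843453620949, 'R': array([[-0.87092496,  0.49088133, -0.02291799],
       [ 0.30272734,  0.49919598, -0.8118864 ],
       [-0.38709931, -0.71403003, -0.58336544]]), 't': array([ 0.4381354 , -0.11360733,  1.81691112])}
{'time': 0.1, 'qpos': array([-1.25899822e+00,  2.87083356e-01,  1.57802561e+00,  1.07164827e-05,
        1.27862696e+00, -1.49987864e-01]), 'dq': array([ 0.0014249 , -0.00181496, -0.00396289,  0.00125189,  0.00017667,
       -0.00133782]), 'joint_efforts': array([ 4.69813858e-04, -4.07299662e+01, -2.93699026e+01, -1.70415169e-04,
        3.44072170e-03,  3.98661957e-07]), 'eef_pos': array([ 0.30057886, -0.60365371,  0.20428409]), 'tcp_rot': array([ 9.73462222e-01,  2.28845264e-01, -8.14934394e-05, -1.06854375e-03]), 'contact_force': array([ 0.15716863, -0.78078491, -0.15475782]), 'wrist_torque': array([-0.00323171,  0.02607376,  0.01650857]), 'opening': 0.9990699625786169}
```

View pics/top0.png

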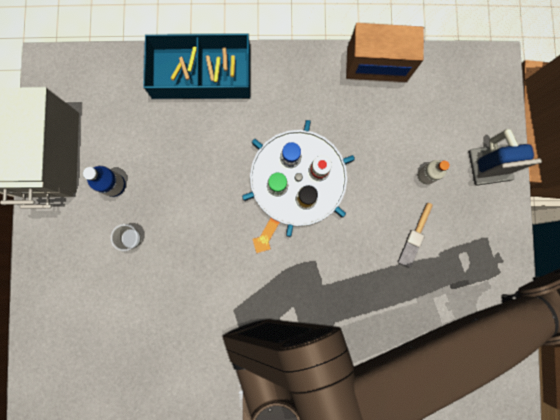

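View pics/scene0.png

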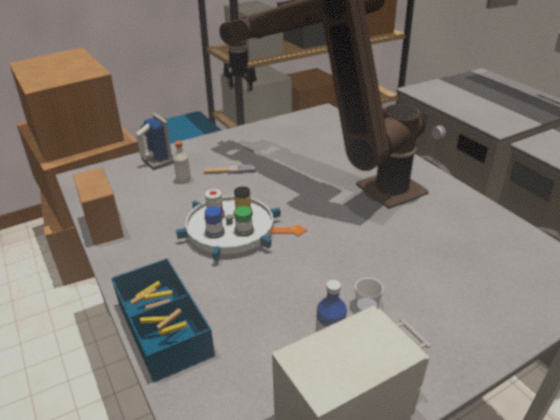

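The top view shows the carousel centred near (298,178), the red spot at (322,165) and the pointer tip near (262,250). Next I'll take an enlarged crop.

```bash
cat > h.py <<'E'
from plant import *
import cv2, numpy as np
def unproj(name,uv,z):
    c=camera_info(name);K,R,t=c["K"],c["R"],c["t"]
    p=cv2.undistortPoints(np.array([[uv]],float),K,np.array([c["k1"],0,0,0.]))[0,0]
    d=R.T@np.array([p[0],p[1],1]);o=-R.T@t
    return (o+d*(z-o[2])/d[2])
def proj(name,X):
    c=camera_info(name)
    return cv2.projectPoints(np.array([X],float),cv2.Rodrigues(c["R"])[0],c["t"],c["K"],np.array([c["k1"],0,0,0.]))[0][0,0]
E
python3 - <<'E'
import cv2
im=cv2.imread("pics/top0.png")[110:260,220:380]
cv2.imwrite("pics/top0c.png",cv2.resize(im,(640,600),interpolation=cv2.INTER_CUBIC))
E
```

```text
(no output)
```

View pics/top0c.png

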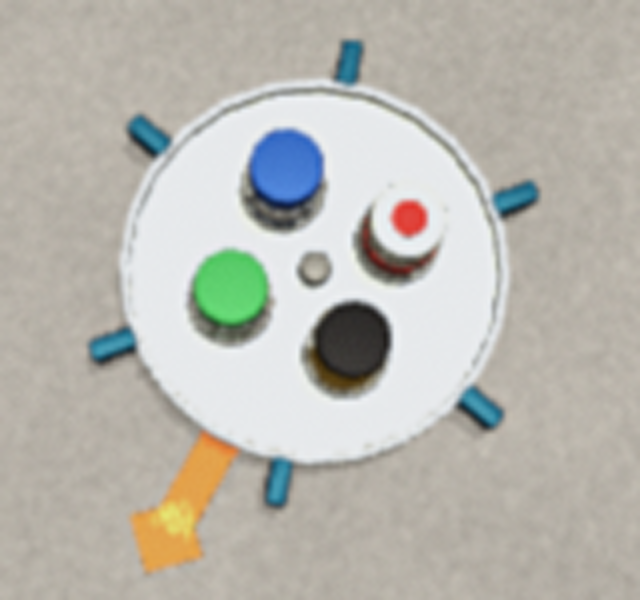

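Crop at scale 4 with offset (220,110): red spot at (409,217), pointer tip near (148,572). The tab outer tips are near (350,42), (536,190), (495,418), (275,503), (92,350) and (134,122).

```bash
cat >> h.py <<'E'
def U(p,z): return unproj("top",((p[0]+.5)/4+220-.5,(p[1]+.5)/4+110-.5),z)[:2]
def ang(v): return np.degrees(np.arctan2(v[1],v[0]))
E
python3 - <<'E'
from h import *
T=np.array([U(p,.048) for p in[(350,42),(536,192),(495,418),(275,503),(92,350),(134,122)]])
c=T.mean(0);print("centre",c,"r",np.linalg.norm(T-c,axis=1),"ang",[ang(t-c) for t in T])
tip=U((148,572),.005);mid=U((226,445),.005);mid2=U((218,443),.005)
for q in(tip,mid,mid2):print("ptr",q,np.linalg.norm(q-c),ang(q-c))
print("dist radial",ang(tip-mid2))
lids={'mark':((409,217),.123),'blue':((286,167),.118),'green':((231,287),.111),'yel':((353,339),.128)}
for n,(p,z) in lids.items():
    q=U(p,z);print(n,q,np.linalg.norm(q-c),ang(q-c))
for n,uv,z in[('brush',(403,262),.02),('brushtip',(430,206),.01),('brushR',(412,264),.02)]:print(n,unproj("top",uv,z))
E
```

```text
centre [ 0.61586212 -0.07144736] r [0.17080774 0.17168212 0.16830308 0.17081343 0.16999973 0.16946091] ang [np.float64(-9.704688988516853), np.float64(-70.97865040628156), np.float64(-130.2407365879526), np.float64(169.815388414635), np.float64(109.61957861586455), np.float64(49.698449018958875)]
ptr [0.4003625  0.05096371] 0.2478397772485971 150.4019611628127
ptr [ 0.49306473 -0.00702724] 0.13866920422493906 152.3182757070746
ptr [ 0.49459821 -0.0011495 ] 0.14016677267386315 149.89871928920587
dist radial 151.05700248837127
mark [ 0.63886001 -0.1330749 ] 0.06577885149412725 -69.53565255104454
blue [ 0.67541278 -0.04942793] 0.06349123058002437 20.29235872379849
green [ 0.5932756  -0.01080244] 0.0647144259479739 110.4272824348607
yel [ 0.55419911 -0.09291246] 0.06529224550914141 -160.80681753559526
brush [ 0.36800832 -0.3755028   0.02      ]
brushtip [ 0.53263332 -0.46503081  0.01      ]
brushR [ 0.36184467 -0.40184397  0.02      ]
```

Jar at −69.8°, pointer at about 150.5°, so the shortest turn is about −140° (clockwise). I'll push the tab at −70° along the near right side round to about 150°, with the fingers shut. First I move above the gap at about −42°, high enough to clear everything.

```bash
python3 -m jog '{"travel":[[27,27,0],[27,27,0],[27,27,0],[27,27,0],[27,27,0]],"dr":[[0,0,0],[0,0,0],[0,0,0],[0,0,0],[0,0,0]],"jaw":[255,255,255,255,255]}'
python3 -m jog '{"travel":[[27,27,0],[27,27,0],[27,27,0],[27,27,0],[27,27,0]],"dr":[[0,0,0],[0,0,0],[0,0,0],[0,0,0],[0,0,0]],"jaw":[255,255,255,255,255]}'
python3 -m jog '{"travel":[[27,27,0],[27,27,0],[27,27,0],[27,27,0],[27,27,0]],"dr":[[0,0,0],[0,0,0],[0,0,0],[0,0,0],[0,0,0]],"jaw":[255,255,255,255,255]}'
python3 -c "
from plant import *
s=get_state();print(s['qpos'],s['tcp_rot'])"
```

```text
time: 0.52
eef_pos: [0.4365, -0.4676, 0.2048]
tcp_rot: [0.974, 0.229, -0.0, -0.001]
contact_force: [0.4, 0.1, -0.7]
opening: 0.3
time: 0.93
eef_pos: [0.5716, -0.3325, 0.2049]
tcp_rot: [0.973, 0.229, -0.0, -0.0]
contact_force: [1.0, -1.3, 0.4]
opening: -0.001
time: 1.35
eef_pos: [0.7065, -0.1975, 0.2047]
tcp_rot: [0.973, 0.229, -0.001, -0.0]
contact_force: [0.5, -0.9, -0.0]
opening: 0.003
[-4.10527077e-01  4.15168623e-01  1.41339261e+00 -1.07421961e-04
  1.31432023e+00  6.98316242e-01] [ 9.73439979e-01  2.28941452e-01 -5.47378699e-04 -3.43993513e-04]
```

```bash
python3 -m jog '{"travel":[[32,17,0],[0,0,-40],[0,0,-40],[0,0,-40],[0,0,-30]],"dr":[[0,0,0],[0,0,0],[0,0,0],[0,0,0],[0,0,0]],"jaw":[255,255,255,255,255]}'
python3 -m jog '{"travel":[[0,0,-12],[0,0,-12],[0,0,0]],"dr":[[0,0,0],[0,0,0],[0,0,0]],"jaw":[255,255,255]}'
python3 - <<'E'
from h import *
c=np.array([.616,-.0714]);r=.163
th=np.radians(np.arange(-42,175-360,-7))
P=c+r*np.c_[np.cos(th),np.sin(th)]
s=get_state()["eef_pos"][:2];print(s)
for a,d in zip(np.degrees(th)[1:],np.diff(P,axis=0)*500):print(round(a),np.round(d,1))
cv2.imwrite("pics/s1.png",cv2.resize(read_camera("scene")[120:300,130:350],(733,600))[:,:,::-1])
E
```

```text
time: 1.77
eef_pos: [0.7358, -0.1809, 0.0504]
tcp_rot: [0.973, 0.229, -0.002, -0.002]
contact_force: [-1.2, -0.4, 0.2]
opening: 0.002
time: 2.02
eef_pos: [0.7366, -0.1819, 0.029]
tcp_rot: [0.973, 0.229, -0.002, -0.001]
contact_force: [0.0, 0.4, -0.3]
opening: -0.002
[ 0.73656101 -0.18192124]
-49 [-7.1 -7. ]
-56 [-7.9 -6.1]
-63 [-8.6 -5.1]
-70 [-9.1 -4. ]
-77 [-9.5 -2.8]
-84 [-9.8 -1.6]
-91 [-9.9 -0.4]
-98 [-9.9  0.8]
-105 [-9.8  2. ]
-112 [-9.4  3.2]
-119 [-9.   4.3]
-126 [-8.4  5.3]
-133 [-7.7  6.3]
-140 [-6.8  7.2]
-147 [-5.9  8. ]
-154 [-4.9  8.7]
-161 [-3.8  9.2]
-168 [-2.7  9.6]
-175 [-1.5  9.8]
-182 [-0.3  9.9]
```

View pics/s1.png

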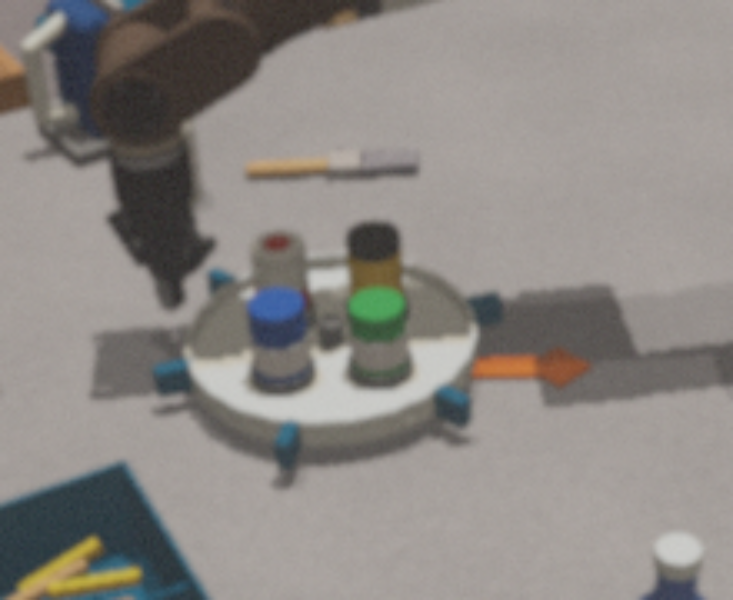

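The fingers (crop 172,295) are down in the gap between the far tab and the right-hand tab. Now a slow approach to contact.

```bash
python3 -m jog '{"travel":[[-7,-7,0],[-7,-7,0],[-7,-5.5,0],[-3.2,-2.4,0],[-3.2,-2.4,0]],"dr":[[0,0,0],[0,0,0],[0,0,0],[0,0,0],[0,0,0]],"jaw":[255,255,255,255,255]}'
python3 -m jog '{"travel":[[-3.2,-2.4,0],[-3.2,-2.4,0],[-3.4,-2.1,0],[-3.4,-2.1,0],[-3.4,-2.1,0]],"dr":[[0,0,0],[0,0,0],[0,0,0],[0,0,0],[0,0,0]],"jaw":[255,255,255,255,255]}'
python3 -m jog '{"travel":[[-3.4,-2.1,0],[-3.4,-2.0,0],[-3.5,-2,0],[-4.5,-2,0],[-5,-2.2,0]],"dr":[[0,0,0],[0,0,0],[0,0,0],[0,0,0],[0,0,0]],"jaw":[255,255,255,255,255]}'
python3 - <<'E'
from h import *
s=get_state();p=s["eef_pos"][:2]-[.616,-.0714];print(s["contact_force"],np.linalg.norm(p),ang(p))
E
```

```text
time: 2.48
eef_pos: [0.71, -0.2077, 0.0328]
tcp_rot: [0.974, 0.228, 0.001, 0.0]
contact_force: [0.1, -0.4, -1.1]
opening: -0.003
time: 2.9
eef_pos: [0.6934, -0.2177, 0.0314]
tcp_rot: [0.973, 0.229, -0.0, -0.0]
contact_force: [1.2, 0.7, 0.2]
opening: 0.002
time: 3.32
eef_pos: [0.6736, -0.2281, 0.0315]
tcp_rot: [0.973, 0.229, 0.0, 0.0]
contact_force: [0.7, 0.2, 0.7]
opening: 0.0
[0.68735871 0.16347945 0.67062342] 0.1669869277449615 -69.81349121405907
```

```bash
python3 -m jog '{"travel":[[-7,-1.5,0],[-8,-1.5,0],[-9,-1.5,0],[-9.8,-1.4,0],[-9.8,-1,0]],"dr":[[0,0,0],[0,0,0],[0,0,0],[0,0,0],[0,0,0]],"jaw":[255,255,255,255,255]}'
python3 -m jog '{"travel":[[-9.9,-0.2,0],[-9.9,0,0],[-9.9,0.8,0],[-9.9,1,0],[-9.8,2,0]],"dr":[[0,0,0],[0,0,0],[0,0,0],[0,0,0],[0,0,0]],"jaw":[255,255,255,255,255]}'
python3 - <<'E'
from h import *
s=get_state();p=s["eef_pos"][:2]-[.616,-.0714];print(s["contact_force"],np.linalg.norm(p),ang(p))
im=read_camera("top")
cv2.imwrite("pics/t2.png",cv2.resize(im[110:260,220:380],(640,600),interpolation=cv2.INTER_CUBIC)[:,:,::-1])
E
```

```text
time: 3.73
eef_pos: [0.6292, -0.235, 0.0315]
tcp_rot: [0.973, 0.229, -0.0, -0.0]
contact_force: [0.4, -0.2, 0.5]
opening: 0.0
time: 4.15
eef_pos: [0.5799, -0.2312, 0.0316]
tcp_rot: [0.973, 0.229, 0.0, 0.0]
contact_force: [-0.5, -0.5, -0.1]
opening: 0.002
[-0.54780451 -0.46083008 -0.1482583 ] 0.16382636506760176 -102.72170078254204
```

View pics/t2.png

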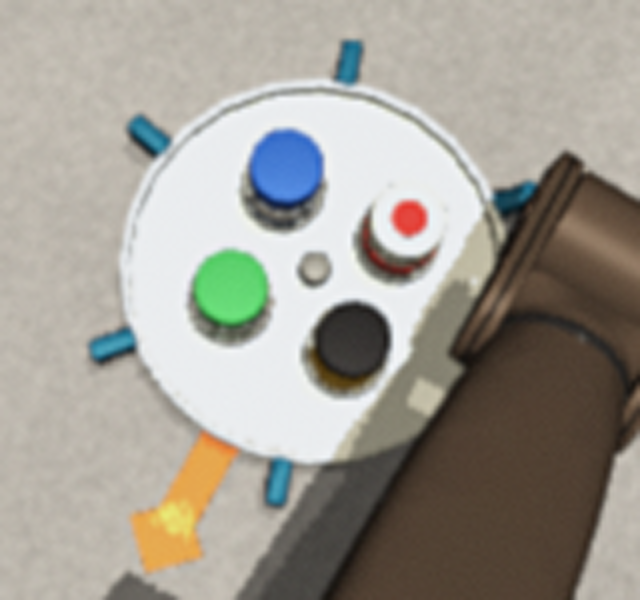

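The tray hasn't moved: the tabs sit at the same pixels, although the TCP passed through the tab's computed place without any force. I'll check the hand–eye consistency.

Run:
```python
from h import *
def crop(p): return (p-[130,120])*733/220
for X in([.7366,-.182,.029],[.672,-.225,.035],[.616,-.0714,.033],[.4,.051,.005]):
    print(X,"scene",proj("scene",X),"crop",crop(proj("scene",X)))
s=get_state()["eef_pos"];print(s,proj("scene",s),proj("top",s))
im=read_camera("scene")
cv2.imwrite("pics/s3.png",cv2.resize(im[120:300,130:350],(733,600))[:,:,::-1]);print(crop(proj("scene",s)))
```

```text
[0.7366, -0.182, 0.029] scene [182.38605765 217.19845463] crop [174.54081935 323.84757837]
[0.672, -0.225, 0.035] scene [195.37354957 203.72054925] crop [217.81278106 278.94164818]
[0.616, -0.0714, 0.033] scene [229.76782591 221.97009736] crop [332.40825634 339.74582437]
[0.4, 0.051, 0.005] scene [306.9252862  227.64137843] crop [589.48288538 358.64150177]
[ 0.57817411 -0.23045234  0.03102378] [219.91865338 196.03954828] [352.38097526 190.38123673]
[299.59260421 253.34994951]
```

View pics/s3.png

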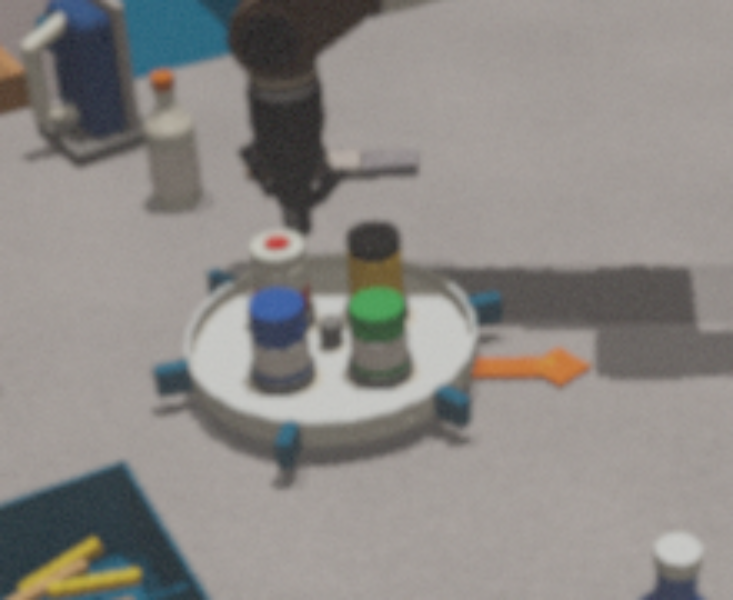

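The tip shows at crop (298,230), while (300,253) was predicted. So the real fingertip is about 25 mm higher than the reading, or else farther from the camera, and it passed just over the tab. A guarded descent here in the free gap will tell which.

```bash
python3 -m jog '{"travel":[[0,0,-6],[0,0,-6],[0,0,-6],[0,0,0]],"dr":[[0,0,0],[0,0,0],[0,0,0],[0,0,0]],"jaw":[255,255,255,255]}'
python3 -m jog '{"travel":[[0,0,-3],[0,0,-3],[0,0,0]],"dr":[[0,0,0],[0,0,0],[0,0,0]],"jaw":[255,255,255]}'
python3 -m jog '{"travel":[[0,0,-3],[0,0,0]],"dr":[[0,0,0],[0,0,0]],"jaw":[255,255]}'
python3 -m jog '{"travel":[[0,0,-2],[0,0,0]],"dr":[[0,0,0],[0,0,0]],"jaw":[255,255]}'
```

```text
time: 4.58
eef_pos: [0.5801, -0.2306, 0.0113]
tcp_rot: [0.973, 0.229, -0.001, -0.001]
contact_force: [-0.7, 0.3, -1.0]
opening: 0.003
time: 4.83
eef_pos: [0.5807, -0.231, 0.0067]
tcp_rot: [0.973, 0.229, -0.0, -0.0]
contact_force: [-0.6, -0.1, -0.5]
opening: -0.001
time: 5.0
eef_pos: [0.5808, -0.2311, 0.004]
tcp_rot: [0.973, 0.229, -0.0, -0.0]
contact_force: [0.8, 0.4, -0.4]
opening: 0.001
time: 5.17
eef_pos: [0.5809, -0.2312, 0.0023]
tcp_rot: [0.973, 0.229, -0.0, -0.0]
contact_force: [0.3, 0.0, 0.1]
opening: -0.002
```

```bash
python3 -m jog '{"travel":[[0,0,-2],[0,0,0]],"dr":[[0,0,0],[0,0,0]],"jaw":[255,255]}'
python3 -m jog '{"travel":[[0,0,-2],[0,0,0]],"dr":[[0,0,0],[0,0,0]],"jaw":[255,255]}'
python3 -m jog '{"travel":[[0,0,-2],[0,0,0]],"dr":[[0,0,0],[0,0,0]],"jaw":[255,255]}'
python3 - <<'E'
from h import *
s=get_state()["eef_pos"];im=read_camera("scene")
cv2.imwrite("pics/s4.png",cv2.resize(im[140:240,160:300],(784,560),interpolation=cv2.INTER_CUBIC)[:,:,::-1])
print(s,(proj("scene",s)-[160,140])*5.6)
E
```

```text
time: 5.33
eef_pos: [0.5808, -0.2312, 0.0002]
tcp_rot: [0.973, 0.229, -0.0, -0.0]
contact_force: [0.6, 0.3, -0.2]
opening: -0.004
time: 5.5
eef_pos: [0.5808, -0.2312, -0.0018]
tcp_rot: [0.973, 0.229, -0.0, -0.0]
contact_force: [-0.0, 0.1, -0.6]
opening: 0.004
time: 5.67
eef_pos: [0.5808, -0.2311, -0.0039]
tcp_rot: [0.973, 0.229, -0.0, -0.0]
contact_force: [0.3, -0.1, -0.3]
opening: -0.001
[ 0.58075752 -0.23114546 -0.003868  ] [335.91053158 361.08373067]
```

View pics/s4.png

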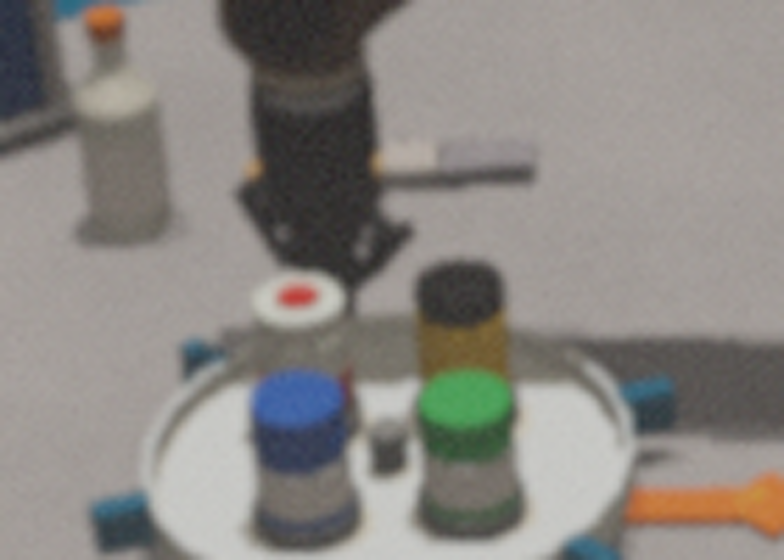

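The reading is −4 mm with no contact, so the z reading is low by about 25 mm (real tip z is about 0.02). Horizontally it agrees. I'm now at a proper tab height in the gap before the −130° tab, so I'll push that one clockwise, slowly to first contact.

```bash
python3 -m jog '{"travel":[[0,0,4],[-9,2.5,0],[-8,2.8,0],[-3.7,1.5,0],[-3.7,1.5,0]],"dr":[[0,0,0],[0,0,0],[0,0,0],[0,0,0],[0,0,0]],"jaw":[255,255,255,255,255]}'
python3 -m jog '{"travel":[[-3.7,1.6,0],[-3.6,1.7,0],[-3.6,1.8,0],[-3.5,1.9,0],[-3.5,2,0]],"dr":[[0,0,0],[0,0,0],[0,0,0],[0,0,0],[0,0,0]],"jaw":[255,255,255,255,255]}'
python3 -m jog '{"travel":[[-3.4,2,0],[-3.4,2.1,0],[-3.3,2.2,0],[-3.3,2.3,0],[-3.2,2.4,0]],"dr":[[0,0,0],[0,0,0],[0,0,0],[0,0,0],[0,0,0]],"jaw":[255,255,255,255,255]}'
python3 - <<'E'
from h import *
s=get_state();p=s["eef_pos"][:2]-[.616,-.0714];print(s["contact_force"],np.linalg.norm(p),ang(p))
cv2.imwrite("pics/t5.png",cv2.resize(read_camera("top")[110:260,220:380],(640,600),interpolation=cv2.INTER_CUBIC)[:,:,::-1])
E
```

```text
time: 6.13
eef_pos: [0.5555, -0.2225, 0.0004]
tcp_rot: [0.973, 0.229, -0.0, -0.0]
contact_force: [0.5, -0.7, -0.5]
opening: 0.0
time: 6.55
eef_pos: [0.5384, -0.2138, 0.0005]
tcp_rot: [0.973, 0.229, 0.0, 0.0]
contact_force: [-0.6, -0.3, -0.1]
opening: -0.001
time: 6.97
eef_pos: [0.522, -0.2029, 0.0007]
tcp_rot: [0.973, 0.229, 0.0, 0.0]
contact_force: [0.2, -0.4, -0.1]
opening: 0.005
[ 0.19866861 -0.40068976 -0.06101521] 0.16160701838025254 -125.55776095347596
```

View pics/t5.png

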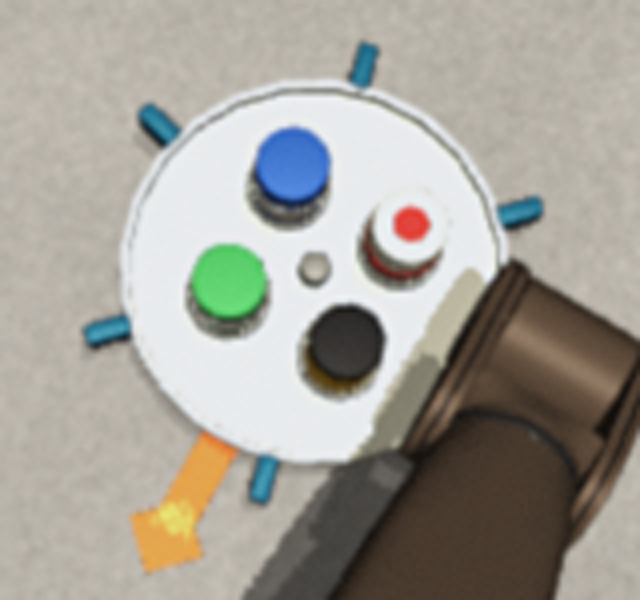

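The tray is turning now: the front tab moved from (275,503) to (262,500). I'll continue around the arc and track the red spot numerically.

```bash
cat >> h.py <<'E'
C=np.array([.616,-.0714])
def report(im=None):
    s=get_state();p=s["eef_pos"][:2]-C
    im=read_camera("top");h=cv2.cvtColor(im,cv2.COLOR_RGB2HSV)
    m=((h[...,0]<8)|(h[...,0]>172))&(h[...,1]>150)&(h[...,2]>110)
    m[:110]=0;m[250:]=0;m[:,:235]=0;m[:,365:]=0
    v,u=np.nonzero(m);q=unproj("top",(u.mean(),v.mean()),.123)[:2]-C if len(u) else [9,9]
    print("finger r %.4f ang %.1f"%(np.linalg.norm(p),ang(p)),"F",np.round(s["contact_force"],1),"n",len(u),"spot r %.4f ang %.1f"%(np.linalg.norm(q),ang(q)))
    return im
E
python3 -m jog '{"travel":[[-4.5,3.2,0],[-5.5,4.5,0],[-7,5.8,0],[-7,7,0],[-6.8,7.2,0]],"dr":[[0,0,0],[0,0,0],[0,0,0],[0,0,0],[0,0,0]],"jaw":[255,255,255,255,255]}'
python3 -m jog '{"travel":[[-6,7.8,0],[-5.9,8,0],[-5,8.7,0],[-4.9,8.7,0],[-4,9.1,0]],"dr":[[0,0,0],[0,0,0],[0,0,0],[0,0,0],[0,0,0]],"jaw":[255,255,255,255,255]}'
python3 -c "from h import *;report()"
python3 -m jog '{"travel":[[-3.8,9.2,0],[-3,9.5,0],[-2.7,9.6,0],[-1.8,9.8,0],[-1.5,9.8,0]],"dr":[[0,0,0],[0,0,0],[0,0,0],[0,0,0],[0,0,0]],"jaw":[255,255,255,255,255]}'
python3 -c "from h import *;report()"
```

```text
time: 7.43
eef_pos: [0.4904, -0.1745, 0.0005]
tcp_rot: [0.973, 0.229, -0.0, -0.0]
contact_force: [1.3, -0.1, 0.8]
opening: -0.004
time: 7.85
eef_pos: [0.4649, -0.1321, 0.0005]
tcp_rot: [0.973, 0.229, -0.0, 0.0]
contact_force: [0.4, -0.8, -0.5]
opening: -0.0
finger r 0.1629 ang -158.1 F [ 0.4 -0.8 -0.5] n 48 spot r 0.0653 ang -105.4
time: 8.32
eef_pos: [0.4524, -0.0841, 0.0005]
tcp_rot: [0.973, 0.229, -0.0, -0.0]
contact_force: [-0.1, -1.6, -0.3]
opening: -0.001
finger r 0.1641 ang -175.6 F [-0.1 -1.6 -0.3] n 46 spot r 0.0646 ang -123.8
```

```bash
python3 -m jog '{"travel":[[-0.4,9.9,0],[0.2,9.9,0],[0.9,9.9,0],[1.2,9.9,0],[2,9.7,0]],"dr":[[0,0,0],[0,0,0],[0,0,0],[0,0,0],[0,0,0]],"jaw":[255,255,255,255,255]}'
python3 -m jog '{"travel":[[2.6,9.6,0],[3.2,9.4,0],[3.8,9.2,0],[4.4,8.9,0],[5,8.6,0]],"dr":[[0,0,0],[0,0,0],[0,0,0],[0,0,0],[0,0,0]],"jaw":[255,255,255,255,255]}'
python3 -c "from h import *;report()"
python3 -m jog '{"travel":[[5.4,8.3,0],[6,8,0],[6.4,7.6,0],[7,7.1,0],[7.3,6.7,0]],"dr":[[0,0,0],[0,0,0],[0,0,0],[0,0,0],[0,0,0]],"jaw":[255,255,255,255,255]}'
python3 -c "from h import *;report()"
```

```text
time: 8.78
eef_pos: [0.4566, -0.0347, 0.0005]
tcp_rot: [0.973, 0.229, -0.0, -0.0]
contact_force: [0.2, -2.0, 0.6]
opening: 0.001
time: 9.2
eef_pos: [0.4759, 0.0109, 0.0005]
tcp_rot: [0.973, 0.229, -0.0, -0.0]
contact_force: [0.0, -0.5, 0.4]
opening: 0.001
finger r 0.1625 ang 149.6 F [ 0.  -0.5  0.4] n 46 spot r 0.0652 ang -157.3
time: 9.67
eef_pos: [0.5083, 0.0484, 0.0005]
tcp_rot: [0.973, 0.229, -0.0, -0.0]
contact_force: [-0.3, -1.6, -0.9]
opening: -0.001
finger r 0.1611 ang 132.0 F [-0.3 -1.6 -0.9] n 48 spot r 0.0644 ang -174.1
```

```bash
python3 -m jog '{"travel":[[7.4,7.1,0],[7.7,6.6,0],[8.1,6,0],[8.4,5.4,0],[8.7,4.8,0]],"dr":[[0,0,0],[0,0,0],[0,0,0],[0,0,0],[0,0,0]],"jaw":[255,255,255,255,255]}'
python3 -m jog '{"travel":[[6.5,3,0],[5.5,2.3,0],[4.7,1.7,0],[4.8,1.5,0],[4.8,1.3,0]],"dr":[[0,0,0],[0,0,0],[0,0,0],[0,0,0],[0,0,0]],"jaw":[255,255,255,255,255]}'
python3 -c "from h import *;report()"
```

```text
time: 10.13
eef_pos: [0.5488, 0.0782, 0.0005]
tcp_rot: [0.973, 0.229, -0.0, -0.0]
contact_force: [-0.2, -1.5, -0.6]
opening: -0.001
time: 10.55
eef_pos: [0.5745, 0.0874, 0.0004]
tcp_rot: [0.973, 0.229, -0.0, -0.0]
contact_force: [-0.3, -0.7, -0.2]
opening: 0.001
finger r 0.1641 ang 104.7 F [-0.3 -0.7 -0.2] n 47 spot r 0.0658 ang 158.6
```

```bash
python3 -m jog '{"travel":[[3.9,0.9,0],[3.9,0.8,0],[3.9,0.7,0],[3,0.5,0],[2,0.3,0]],"dr":[[0,0,0],[0,0,0],[0,0,0],[0,0,0],[0,0,0]],"jaw":[255,255,255,255,255]}'
python3 -m jog '{"travel":[[0,0,0],[0,0,0]],"dr":[[0,0,0],[0,0,0]],"jaw":[255,255]}'
python3 - <<'E'
from h import *
im=report()
cv2.imwrite("pics/t6.png",cv2.resize(im[110:260,220:380],(640,600),interpolation=cv2.INTER_CUBIC)[:,:,::-1])
E
```

```text
time: 11.02
eef_pos: [0.5914, 0.0906, 0.0006]
tcp_rot: [0.973, 0.229, 0.0, -0.0]
contact_force: [0.0, -1.4, 0.0]
opening: -0.002
time: 11.18
eef_pos: [0.5913, 0.0906, 0.0006]
tcp_rot: [0.973, 0.229, 0.0, -0.0]
contact_force: [-0.2, -0.5, 0.0]
opening: 0.0
finger r 0.1639 ang 98.7 F [-0.2 -0.5  0. ] n 49 spot r 0.0651 ang 152.2
```

View pics/t6.png

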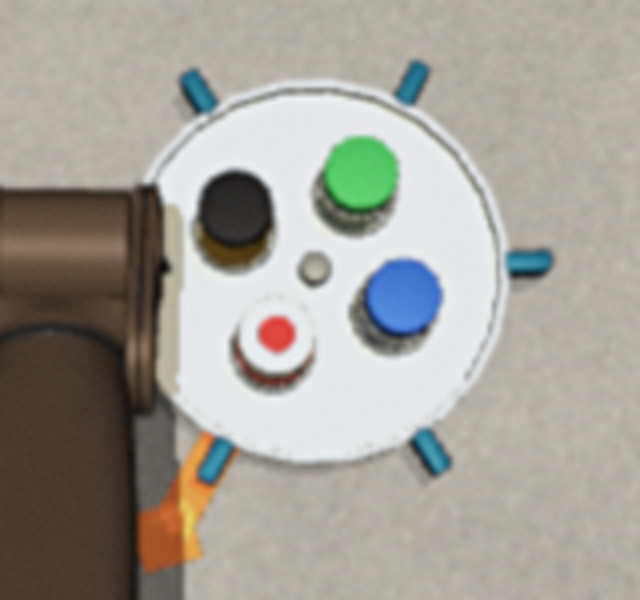

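The red spot is at (277,333), the jar at 152.2° against the pointer's 150.5°. One small nudge, then I back off and lift clear.

```bash
python3 -m jog '{"travel":[[2,0.2,0],[2,0.2,0],[0,0,0],[-6,2,0],[-12,8,0]],"dr":[[0,0,0],[0,0,0],[0,0,0],[0,0,0],[0,0,0]],"jaw":[255,255,255,255,255]}'
python3 -m jog '{"travel":[[-8,20,0],[0,25,15],[0,15,30],[0,0,40],[0,0,40]],"dr":[[0,0,0],[0,0,0],[0,0,0],[0,0,0],[0,0,0]],"jaw":[255,255,255,255,255]}'
python3 -m jog '{"travel":[[0,0,40],[-20,20,20],[0,0,0],[0,0,0]],"dr":[[0,0,0],[0,0,0],[0,0,0],[0,0,0]],"jaw":[255,255,255,255]}'
python3 - <<'E'
from h import *
im=report();report()
cv2.imwrite("pics/t7.png",im[:,:,::-1])
cv2.imwrite("pics/t7c.png",cv2.resize(im[110:260,220:380],(640,600),interpolation=cv2.INTER_CUBIC)[:,:,::-1])
E
```

```text
time: 11.65
eef_pos: [0.5781, 0.1003, 0.001]
tcp_rot: [0.974, 0.228, 0.001, 0.0]
contact_force: [0.2, -0.1, -0.2]
opening: -0.002
time: 12.07
eef_pos: [0.5672, 0.162, 0.1256]
tcp_rot: [0.973, 0.23, -0.002, -0.0]
contact_force: [1.4, 0.2, -0.2]
opening: 0.004
time: 12.4
eef_pos: [0.5491, 0.1818, 0.1875]
tcp_rot: [0.973, 0.23, 0.002, 0.0]
contact_force: [0.1, -0.6, -0.3]
opening: -0.004
finger r 0.2619 ang 104.8 F [ 0.1 -0.6 -0.3] n 47 spot r 0.0651 ang 151.1
finger r 0.2614 ang 105.0 F [-1.3  0.   0.1] n 46 spot r 0.0644 ang 151.0
```

View pics/t7.png

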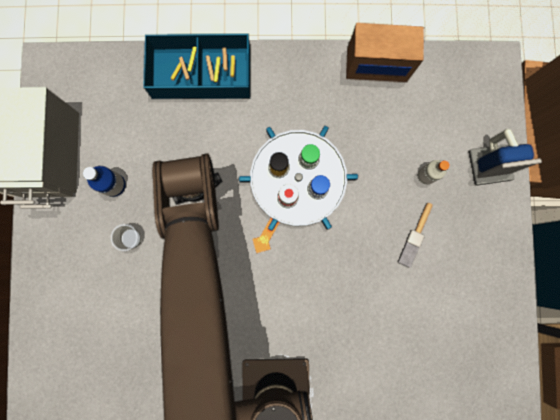

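The red spot is at (289,193), in line with the pointer (tip near 262,250), with all four tubs upright. The bystanders are at their original pixels and the arm is clear. The tray is at rest (151.1° then 151.0°), so I'm handing in.

```bash
python3 -c "
from plant import *
sign_off()"
```

```text
the job is handed in; nothing more can be done
```

I turned the tray about 140° clockwise by pushing one teal tab with the shut fingers, then backed off, lifted clear and handed the job in at about 12.5 s. `sign_off()` gives no verdict, so the result below rests on my own checks.

- **Jar position:** the last two camera measurements put the marked jar at 151.1° and 151.0°, against about 150.5° for the pointer. That is under 1 mm off at the jar, against the 13 mm allowed. My estimates of the pointer direction ranged from about 150° to 152°.
- **Tray at rest:** those two measurements were only 0.05 s apart, but the nudge had ended about 0.9 s earlier, so the tray was most likely still.
- **Tubs and bystanders:** in the last top view the tubs look upright in their cups. The softener, cup, brush and stain bottle are at the same pixels as at the start.
- **Forces:** the contact force never read above about 2 N at the end of a move. I did not see readings within a move.

**Failed check:** the first push passed over its tab without moving anything. The z reading is low: the fingertips stand about 25 mm higher than it says, judging from the scene camera. A slow descent that reached −4 mm without touching the worktop supports this. I lowered the fingers accordingly and pushed the next tab instead.

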